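# Stand the washed bread board on edge in the drying rack

## Task

The washed bread board lies flat on the worktop in front of the wooden drying rack. Stand it up on its long thin edge against the rack's slatted back, and slide it along in the rack, behind the front rail, until its end is fully home against the end block. Leave it standing there by itself, leaning flat on the slats, and do not knock over or shove aside the other things on the worktop.

Things in the scene. Friction and masses are not known exactly. Their poses are not given: they have to be found in the camera images.
- bread_board: loose brown wooden board, dark strips at its short ends, 0.35-0.6 kg; 150 (x) x 180 (y) x 34 mm. Origin: under its centre, at the soles of its feet; z up as it lies (top face z = 34). Plate z = 18-34, but along both 180 mm edges (|x| = 55-75) only z = 25-34: a finger rebate. Feet: two battens 18 high, 150 long along y, at |x| = 23-35. The board starts flat before the rack's open half, askew
- board_mid (a point): centre of the board's plate: 26 mm above the board's origin along its z. When the board leans home in the rack this point is at about y = 60, z = 75 mm in the rack's frame
- board_edge (a point): middle of the long edge that starts farther from the rack's back (board x = -75 mm), on the lower side of its 9 mm lip: at the start 25 mm above the worktop, with free space below it. Axes as the board's
- rack: fixed rack of pale wood, 320 long (y from -160 to 160), 155 mm high. Origin: on the worktop at the foot of the back's front face, half-way along. x points backward, away from the board; y along the rack to its home end. The back's face is three level slats in one plane, x = 0 at z = 0, leaning backward 12 degrees (0.21 rad). The floor is the worktop. The front is open from y = -160 to 20 mm
- rail_mouth (a point): upper inner corner of the front rail where it becomes straight, at (-21, 44, 35) mm in the rack's frame; axes as the rack's. The rail is 35 mm high and 12 thick and runs from here to the end block, 21 mm before the back's foot; from y = 44 back to y = 20 it flares outward (outer corner x = -46) as a lead-in
- end_stop (a point): face of the end block that the board's end must meet, at (0, 150, 30) mm in the rack's frame; the block is 60 mm high. Axes as the rack's. It stands close to the wall and window, whose fronts begin at about x = 0.67 m of the world: keep the gripper's body clear of them
- mug_grey: bystander: speckled grey mug, 88 mm high; origin at the centre of its underside
- tumbler: bystander: clear glass, 81 mm wide, 91 mm high; origin at the centre of its underside
- spice_a: bystander: spice jar, 46 mm wide, 106 mm high; origin at the centre of its underside
- salt_shaker: bystander: salt shaker, 44 mm wide, 90 mm high; origin at the centre of its underside
- pepper_mill: bystander: dark wooden pepper mill, 58 mm wide, 150 mm high; origin at the centre of its underside
- candle_jar: bystander: candle in a glass, 76 mm wide, 90 mm high; origin at the centre of its underside
- soap_bottle: bystander: dark pump bottle, 81 mm wide, 200 mm high; origin at the centre of its underside; it stands behind the rack
- spoon_dish: bystander: small dark wooden spoon dish, 56 x 92 x 14 mm; origin at the centre of its underside

How it is judged:
By the outcome, as a careful person would: the job done as asked, in the order asked, and still so for the second after the job is handed in, with the robot touching nothing.
It also fails if it takes over 72 s, if anything falls off the work surface, if the arm or the gripper's body presses on something with over 40 N, if the wrist force passes 120 N, or if a joint passes its speed limit or range.

## Robot

A 6-joint arm with a two-finger parallel gripper is mounted at the origin on the work surface; the furniture and walls round the work are solid. World frame = base frame: x ahead of the robot, y to its left, z up, the work surface at z = 0. Lengths are in m, angles in rad, forces in N, time in s.
With the tool pointing down it reaches from about 0.2 to 0.875 m from the base axis. Payload 3.4 kg.
Tool frame: the origin (TCP) lies between the finger pads; the fingertips stand 8 mm ahead of it and the grasp point (between the pads) lies 11 mm behind it; z points along the fingers, y is the line along which they close (so a half turn about z gives the same grasp; the last joint's range is limited). The gripper opens to 94 mm and grips with 3 to 60 N. Pads are 16 mm wide; open, the fingers measure 119 mm over their backs; the gripper's body (75 mm by 177 mm) begins 78 mm behind the grasp point.
Start: joints at [1.182, 0.276, 1.505, -0, 1.361, -0.121], TCP at [0.152, 0.555, 0.213] pointing down, gripper open.
Joint ranges: [-2.89, 2.89], [-0.75, 2.08], [0.22, 2.7], [-1.18, 4.32], [0.11, 2.71], [-2.7, 2.7]. Speed limits (rad/s): [2.57, 2.57, 3.14, 3.14, 3.14, 3.14].

## Interface

Orientations are given as [roll, pitch, yaw] about the fixed x, y, z axes, in that order (R = Rz(yaw) Ry(pitch) Rx(roll)).
In Python, from plant import robot, imaging gives the robot as it stands.
- The arm moves only by the tool step_arm, never from a script. Its argument "moves" is a list of rows, each a list of 7 numbers: the shift along the world's x, y, z in m, then the turn, a rotation vector about the world's x, y, z in rad, then the finger opening in m, from 0 to 0.094. In form: [[dx, dy, dz, rx, ry, rz, jaw], ...]. A call has 1 to 8 rows; each row shifts and turns the commanded pose from where the row before left it; what a row does not reach is not made up. A row lasts 1/12 s, in which the tool goes at most 41.7 mm and 7.16 degrees, less where a joint would pass 70% of its speed; a pose out of reach is approached as far as the arm can. A call is refused whole if a number of a shift passes 0.0417 or a number of a turn 0.125, either way. A call with a gripper value outside its range is refused whole. The fingers move at their own pace and stop on an object; the grip force is fixed at half the most. Time passes only in rows, so rows that do not move let the fingers close. It gives the time, the measured TCP pose, the force, the opening and the grip force at its end, in the units of the state.
- robot.get_state(): the state, without advancing time (a new reading comes with each control period).
- imaging.grab_frame(name): name is "scene" or "top" or "wrist"; returns a dict with "pixels" (384x512x3 uint8, red, green, blue), "fx", "fy", "cx", "cy" (pixels), "extrinsics" (4x4, takes a point from camera to world coordinates). Camera axes: x right, y down, z forward; pixel columns grow to the right and rows downward; lengths in m; the calibration is good to about 2 mm. A picture is of the moment at which its call begins. There is no depth.
- robot.sign_off(): hands the job in; it is judged then, once.
The state is a dict: "time": time; "joints": joint angles; "qvel": joint speeds; "joint_torque": joint torques, N m; "tcp_pos": TCP position; "tool_rot": TCP orientation; "ft_force": force on the tool from outside, world axes, zero at the start; "ft_torque": the same for the moment, N m; "gripper_width": finger opening in m; "grip_force": force on a finger pad.
Only numpy, scipy, OpenCV 4.12 (cv2) and the standard library are available. Lean on these libraries where they do the work, as an engineer would, in place of code of your own. Each camera call takes 0.05 s, during which the arm holds its last target. There are 200 camera calls.

## Working session

There is one attempt and no reset: what is moved stays moved. The work goes in short steps, Python scripts to look and compute and a tool call to move; the robot and the scene stay as the last step left them, time stands still between calls to the robot, and variables do not carry over. Pictures are saved under pics/ and viewed, at most 10 in all, crops included, and the job is handed in when it is done.

Besides the shell and the picture viewer there is one more tool, called after "Request:" as name([rows], argument=value, ...), one row to a line, values as JSON. step_arm: Moves the arm, as the interface text tells. Its arguments: {"type":"object","properties":{"moves":{"type":"array"}},"required":["moves"]}

```bash
ls; mkdir -p pics; cat > h.py <<'E'
import numpy as np, cv2, pickle
from plant import robot, imaging
def grab(n,save=None):
    f=imaging.grab_frame(n)
    if save:
        cv2.imwrite(f'pics/{save}.png',cv2.cvtColor(f['pixels'],cv2.COLOR_RGB2BGR)); pickle.dump(f,open(f'pics/{save}.pkl','wb'))
    return f
def load(s): return pickle.load(open(f'pics/{s}.pkl','rb'))
def ray(f,u,v):
    E=np.array(f['extrinsics']); d=E[:3,:3]@np.array([(u-f['cx'])/f['fx'],(v-f['cy'])/f['fy'],1]); return E[:3,3],d/np.linalg.norm(d)
def onz(f,u,v,z):
    o,d=ray(f,u,v); return o+d*(z-o[2])/d[2]
def tri(*obs):
    A=np.zeros((3,3));b=np.zeros(3);R=[ray(*o) for o in obs]
    for o,d in R:
        P=np.eye(3)-np.outer(d,d);A+=P;b+=P@o
    p=np.linalg.solve(A,b); return p,[np.linalg.norm((np.eye(3)-np.outer(d,d))@(p-o)) for o,d in R]
def proj(f,p):
    E=np.linalg.inv(np.array(f['extrinsics'])); c=E[:3,:3]@np.array(p)+E[:3,3]; return np.array([f['fx']*c[0]/c[2]+f['cx'],f['fy']*c[1]/c[2]+f['cy']])
E
python3 - <<'E'
from h import *
s=robot.get_state();print({k:np.round(s[k],3).tolist() for k in s})
a=grab('scene','s0');b=grab('top','t0');c=grab('wrist','w0')
for f in(a,b,c):print(np.round(f['extrinsics'],3).tolist(),f['fx'],f['cx'],f['cy'])
im=[cv2.imread(f'pics/{n}0.png') for n in 'st']
cv2.imwrite('pics/st.png',cv2.resize(im[0],(800,600)));cv2.imwrite('pics/tt.png',cv2.resize(im[1],(800,600)))
E
```

```text
pics
{'time': 0.0, 'joints': [1.182, 0.277, 1.506, -0.0, 1.361, -0.121], 'qvel': [-0.0, -0.001, -0.0, -0.0, 0.001, -0.001], 'joint_torque': [0.0, -40.458, -23.724, 0.07, 0.034, -0.0], 'tcp_pos': [0.152, 0.554, 0.213], 'tool_rot': [-3.14, -0.0, 2.874], 'ft_force': [1.062, -0.05, -0.453], 'ft_torque': [0.003, -0.049, 0.029], 'grip_force': 0.0, 'gripper_width': 0.094}
[[0.675, -0.355, 0.647, -0.396], [-0.737, -0.348, 0.579, -0.875], [0.02, -0.868, -0.497, 0.765], [0.0, 0.0, 0.0, 1.0]] 463.33686322206364 245.77210534425146 191.77725776749247
[[-0.004, -0.985, 0.171, 0.322], [-1.0, 0.005, 0.007, -0.053], [-0.008, -0.171, -0.985, 1.294], [0.0, 0.0, 0.0, 1.0]] 473.24189095065464 258.2838273558761 193.04547832043423
[[0.264, 0.935, 0.237, 0.082], [0.965, -0.255, -0.067, 0.572], [-0.002, 0.246, -0.969, 0.384], [0.0, 0.0, 0.0, 1.0]] 319.2376571000526 253.4225592711309 192.38074916075493
```

View pics/st.png

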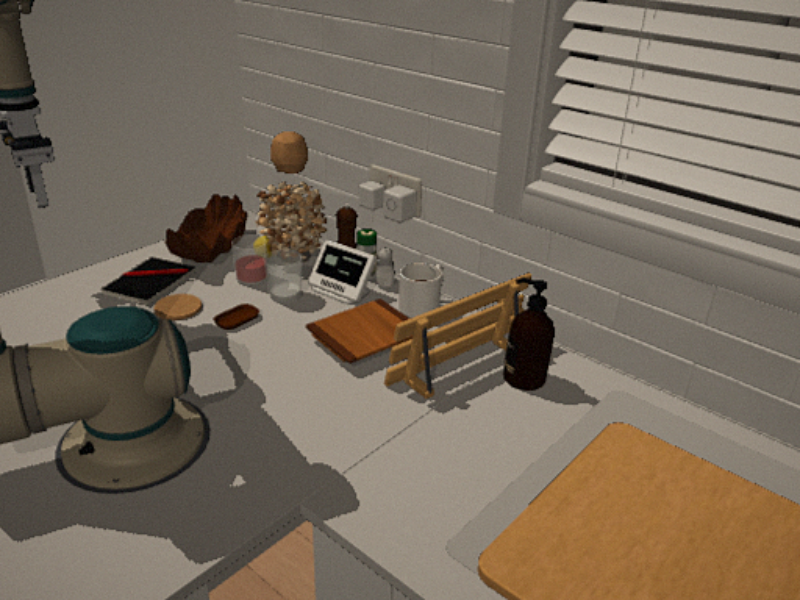

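View pics/tt.png

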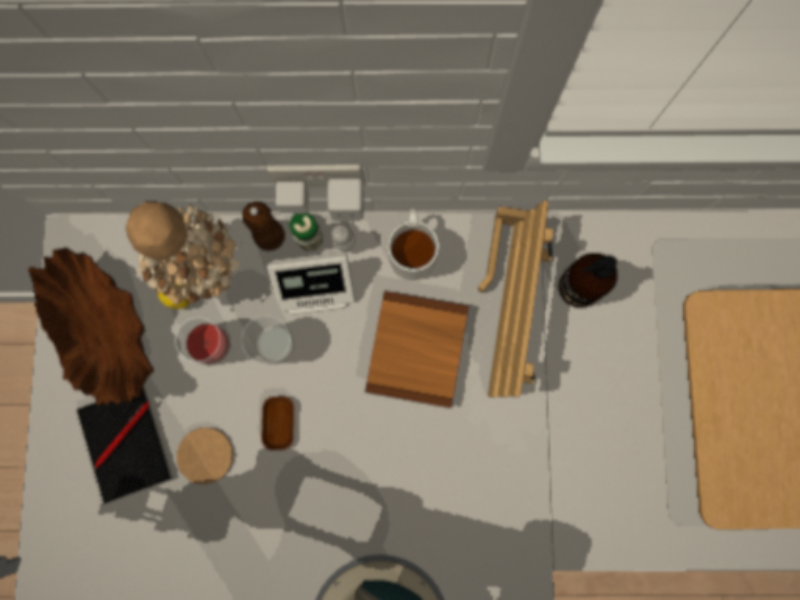

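The top view shows the board at about (418,349) of 800x600 and the rack to its right with its home end up, near the wall. The mug is at (413,248), the timer at (310,283) and the tumbler at (272,342). The scene view shows the board in front of the rack, with the soap bottle behind it.

```bash
python3 - <<'E'
from h import *
t=load('t0');s=load('s0');k=.64
for n,u,v in [('FL',385,292),('FR',468,304),('NR',450,406),('NL',366,391)]:print(n,onz(t,u*k,v*k,.034).round(4))
print('tri left/NL corner',tri((s,307*k,328*k),(t,385*k,292*k)),tri((s,350*k,360*k),(t,366*k,391*k)))
for n,u,v,z in [('mug',413,248,.088),('timer l',277,312,0.0),('timer r',352,300,0),('timer top',345,255,.06),('tumbler',265,340,.09),('dish',278,422,.014),('soap',590,280,.1)]:print(n,onz(t,u*k,v*k,z).round(3))
print('timer tri',tri((s,327*k,242*k),(t,270*k,263*k)), tri((s,377*k,255*k),(t,346*k,256*k)))
a=cv2.imread('pics/t0.png')[120:270,225:365];b=cv2.imread('pics/s0.png')[160:270,185:355]
a=cv2.resize(a,(560,600),interpolation=cv2.INTER_CUBIC);cv2.imwrite('pics/ca.png',a)
cv2.imwrite('pics/cb.png',cv2.resize(b,(800,518),interpolation=cv2.INTER_CUBIC))
E
```

```text
FL [ 0.5574 -0.0112  0.034 ]
FR [ 0.5356 -0.1547  0.034 ]
NR [ 0.3612 -0.121   0.034 ]
NL [0.3869 0.0209 0.034 ]
tri left/NL corner (array([ 0.50184377,  0.03681774, -0.01785633]), [np.float64(0.07936629699485775), np.float64(0.07936629699485769)]) (array([ 0.42002177, -0.00238387, -0.05757703]), [np.float64(0.04032328456561731), np.float64(0.04032328456561716)])
mug [ 0.622 -0.06   0.088]
timer l [0.529 0.182 0.   ]
timer r [0.55  0.049 0.   ]
timer top [0.617 0.057 0.06 ]
tumbler [0.468 0.184 0.09 ]
dish [0.336 0.172 0.014]
soap [ 0.563 -0.351  0.1  ]
timer tri (array([0.5970154 , 0.18296144, 0.08084791]), [np.float64(0.0031178768816643994), np.float64(0.0031178768816645876)]) (array([0.60979224, 0.05106493, 0.08995744]), [np.float64(0.0016735850054111114), np.float64(0.001673585005411075)])
```

View pics/ca.png

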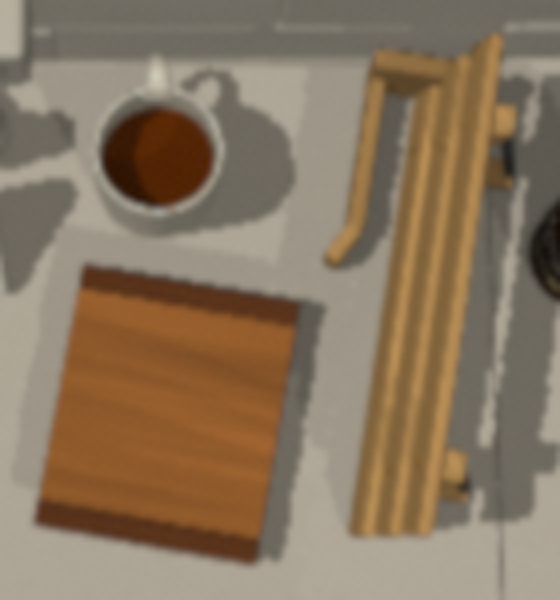

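View pics/cb.png

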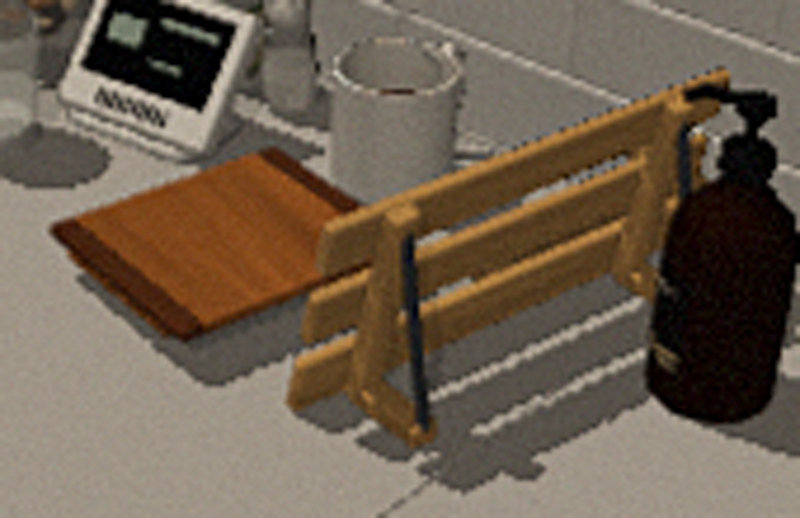

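The top crop gives the board corners FL(85,268), FR(299,298), NR(258,561) and NL(37,524). It shows the rail tip at about (330,262) and the slats' near end at y≈533. The scene crop shows the board's NL corner at (52,230), NR at (185,338) and FL at (268,150).

```bash
cat > pose.py <<'E'
from h import *
from scipy.optimize import least_squares
t=load('t0');s=load('s0')
A=lambda u,v:(t,225+u/4,120+v/4)
B=lambda u,v:(s,185+u/4.706,160+v/4.706)
def W(p,q):
    c,n=np.cos(p[2]),np.sin(p[2]);return np.array([p[0]+c*q[0]-n*q[1],p[1]+n*q[0]+c*q[1],q[2]])
def fit(obs,p0):
    r=least_squares(lambda p:np.concatenate([proj(o[0],W(p,q))-o[1:] for q,o in obs]),p0);return r.x,r.fun.reshape(-1,2)
# board: x towards rack (-world y), y towards world +x
b=.075;c=.09;z=.034
ob=[((-b,c,z),A(85,268)),((b,c,z),A(299,298)),((b,-c,z),A(258,561)),((-b,-c,z),A(37,524)),((-b,-c,z),B(52,230)),((b,-c,z),B(185,338)),((-b,c,z),B(268,150))]
E
python3 - <<'E'
from pose import *
for n,a,b in [('NL',A(37,524),B(52,230)),('NR',A(258,561),B(185,338)),('FL',A(85,268),B(268,150)),('slat far',A(500,38),B(728,72)),('slat near top-left',A(410,533),B(325,222)),('low slat near',A(352,533),B(290,400))]:
    p,r=tri(a,b);print(n,p.round(4),np.round(r[0],4))
p,r=fit(ob,[.46,-.07,-1.5]);print('board',p.round(4),r.round(1).tolist())
T=.2126
o=[((-.046,.02,.035),A(326,260)),((.155*T,-.16,.155),A(403,533)),((.155*T,-.16,.155),B(322,225)),((.0,-.16,.0),A(352,533)),((0,-.16,0),B(290,405))]
p,r=fit(o,[.5,-.2,-1.5]);print('rack',p.round(4),r.round(1).tolist())
E
```

```text
NL [0.3846 0.0219 0.0266] 0.0009
NR [ 0.3589 -0.1242  0.0265] 0.0018
FL [ 0.5563 -0.0088  0.0278] 0.0026
slat far [ 0.6836 -0.2763  0.139 ] 0.0009
slat near top-left [ 0.3744 -0.2124  0.138 ] 0.0015
low slat near [ 0.3787 -0.1898  0.0043] 0.001
board [ 0.4577 -0.0679 -1.7344] [[-0.8, -0.6], [0.5, 0.5], [0.9, 1.3], [0.0, 1.4], [-0.4, -1.5], [0.9, -1.5], [1.3, -2.1]]
rack [ 0.5341 -0.2159 -1.7727] [[0.3, -0.5], [4.8, 0.8], [0.3, -5.2], [-2.6, 0.9], [-1.6, -0.5]]
```

```bash
python3 - <<'E'
from pose import *
T=.2126
o=[((-.046,.02,.035),A(326,260)),((-.033,.044,.035),A(349,222)),((.004*T,-.16,.004),A(352,533)),((0,-.16,0.),B(290,407)),((-.033,.15,.06),A(373,72))]
p,r=fit(o,[.5,-.2,-1.5]);print('rack',p.round(4),r.round(1).tolist())
bp,_=fit(ob,[.46,-.07,-1.5])
c,n=np.cos(p[2]),np.sin(p[2]);d=bp[:2]-p[:2];print('board in rack',c*d[0]+n*d[1],-n*d[0]+c*d[1],bp[2]-p[2])
for q in [(-.021,.044,.035),(0,.15,.03),(0,-.16,0),(0.033,-.16,.155)]:print(q,W(p,q).round(4))
print('edge mid',W(bp,(-.075,0,.025)).round(4))
E
```

```text
rack [ 0.5358 -0.2154 -1.7312] [[-0.3, -0.5], [-0.1, 1.2], [0.1, 0.6], [0.1, -0.1], [0.3, -1.2]]
board in rack -0.13313425552168132 -0.10067154793463035 -0.00317417923279506
(-0.021, 0.044, 0.035) [ 0.5826 -0.2017  0.035 ]
(0, 0.15, 0.03) [ 0.6839 -0.2393  0.03  ]
(0, -0.16, 0) [ 0.3779 -0.1898  0.    ]
(0.033, -0.16, 0.155) [ 0.3726 -0.2224  0.155 ]
edge mid [0.4699 0.0061 0.025 ]
```

Request:
step_arm([
  [0.04,-0.041,0.005,0,0,-0.12,0.094],
  [0.04,-0.041,0.005,0,0,-0.12,0.094],
  [0.04,-0.041,0.005,0,0,-0.12,0.094],
  [0.03,-0.041,0.005,0,0,-0.12,0.094],
  [0.02,-0.041,0.005,0,0,-0.12,0.094],
  [0.02,-0.041,0.005,0,0,-0.12,0.094],
  [0.02,-0.04,0,0,0,-0.12,0.094],
  [0.02,-0.04,0,0,0,-0.12,0.094],
])

```text
time: 0.82
tcp_pos: [0.3376, 0.2812, 0.2377]
tool_rot: [3.141, -0.0, 1.908]
ft_force: [0.7, -0.2, -0.4]
gripper_width: 0.0937
grip_force: 0.0
```

Request:
step_arm([
  [0.014,-0.038,0,0,0,-0.0994,0.07],
  [0.014,-0.038,0,0,0,-0.0994,0.07],
  [0.014,-0.038,0,0,0,-0.0994,0.07],
  [0.014,-0.038,0,0,0,-0.0994,0.07],
  [0.014,-0.03,0,0,0,-0.0994,0.07],
  [0.01,0,0,-0.1185,0.0192,0,0.07],
  [0.01,0,0,-0.1185,0.0192,0,0.07],
  [0.01,0,0,-0.1185,0.0192,0,0.07],
])

```text
time: 1.48
tcp_pos: [0.439, 0.0976, 0.2388]
tool_rot: [3.14, 0.364, 1.407]
ft_force: [-0.2, -0.3, -0.9]
gripper_width: 0.0699
grip_force: 0.0
```

```bash
cat >> h.py <<'E'
def st():
    s=robot.get_state();print({k:np.round(s[k],3).tolist() for k in ('time','joints','tcp_pos','tool_rot','ft_force')})
    from scipy.spatial.transform import Rotation as R
    M=R.from_euler('xyz',s['tool_rot']).as_matrix();print('z_t',M[:,2].round(3),'y_t',M[:,1].round(3))
    yr=-1.731;X=np.array([np.cos(yr),np.sin(yr)]);Y=np.array([-X[1],X[0]]);p=np.array(s['tcp_pos'])
    for n,q in(('tcp',p),('tip',p+.008*M[:,2])):
        d=q[:2]-[.5358,-.2154];print(n,'rack frame',(d@X).round(4),(d@Y).round(4),q[2].round(4))
E
python3 -c "
from h import *
st()"
```

```text
{'time': 1.483, 'joints': [0.332, 0.186, 1.626, -0.32, 1.51, 0.544], 'tcp_pos': [0.439, 0.098, 0.239], 'tool_rot': [3.14, 0.364, 1.407], 'ft_force': [-0.168, -0.308, -0.927]}
z_t [-0.056 -0.352 -0.934] y_t [ 0.987 -0.162  0.002]
tcp rack frame -0.2935 -0.1455 0.2388
tip rack frame -0.2907 -0.1455 0.2314
```

Request:
step_arm([
  [0.003,-0.015,-0.03,0,0,0,0.07],
  [0.003,-0.015,-0.03,0,0,0,0.07],
  [0.003,-0.015,-0.03,0,0,0,0.07],
  [0.002,-0.015,-0.03,0,0,0,0.07],
  [0,0,-0.03,0,0,0,0.07],
  [0,0,-0.03,0,0,0,0.07],
  [0,0,-0.02,0,0,0,0.07],
  [0,0,-0.012,0,0,0,0.07],
])

```text
time: 2.15
tcp_pos: [0.4464, 0.0406, 0.023]
tool_rot: [-3.135, 0.361, 1.418]
ft_force: [-0.2, 0.1, 0.0]
gripper_width: 0.07
grip_force: 0.0
```

```bash
python3 -c "
from h import *
st()
f=grab('top','t1');g=grab('wrist','w1')
a=cv2.imread('pics/t1.png')[110:280,150:380]
cv2.imwrite('pics/v1.png',np.hstack([cv2.resize(a,(440,325)),cv2.resize(cv2.imread('pics/w1.png'),(360,325))]))"
```

```text
{'time': 2.15, 'joints': [0.215, 0.389, 1.961, -0.407, 0.974, 0.631], 'tcp_pos': [0.446, 0.041, 0.023], 'tool_rot': [-3.135, 0.361, 1.418], 'ft_force': [-0.217, 0.086, 0.023]}
z_t [-0.06  -0.348 -0.935] y_t [ 0.988 -0.154 -0.006]
tcp rack frame -0.2384 -0.1291 0.023
tip rack frame -0.2356 -0.1291 0.0156
```

View pics/v1.png

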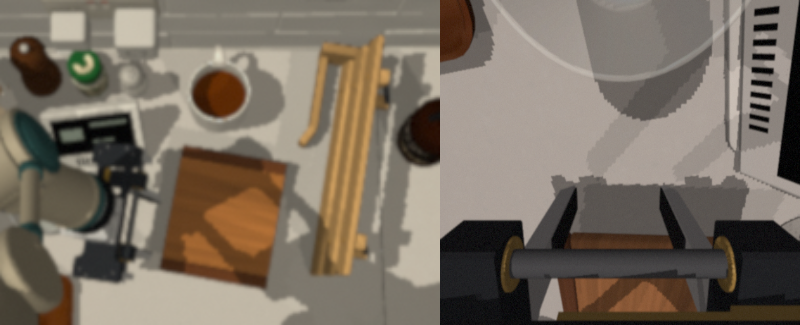

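The board lies at its measured place, with the fingers just to its left and the tumbler clear of the gripper. Next I push it flat to the slats.

Request:
step_arm([
  [-0.0016,-0.0099,-0.003,0,0,0,0.07],
  [-0.0016,-0.0099,-0.002,0,0,0,0.07],
  [-0.0013,-0.0079,0,0,0,0,0.07],
  [-0.0013,-0.0079,0,0,0,0,0.07],
  [-0.0013,-0.0079,0,0,0,0,0.07],
  [-0.0013,-0.0079,0,0,0,0,0.07],
  [-0.0013,-0.0079,0,0,0,0,0.07],
  [-0.0008,-0.0049,0,0,0,0,0.07],
])

```text
time: 2.92
tcp_pos: [0.4375, -0.0243, 0.0208]
tool_rot: [-3.14, 0.36, 1.416]
ft_force: [0.8, 3.5, 0.3]
gripper_width: 0.0697
grip_force: 1.5
```

```bash
python3 -c "
from h import *
st()"
```

```text
{'time': 2.917, 'joints': [0.085, 0.359, 2.026, -0.452, 0.9, 0.549], 'tcp_pos': [0.438, -0.024, 0.021], 'tool_rot': [-3.14, 0.36, 1.416], 'ft_force': [0.776, 3.521, 0.322]}
z_t [-0.056 -0.348 -0.936] y_t [ 0.988 -0.154 -0.002]
tcp rack frame -0.173 -0.1275 0.0208
tip rack frame -0.1702 -0.1275 0.0133
```

Request:
step_arm([
  [-0.0008,-0.0049,0,0,0,0,0.07],
  [-0.0008,-0.0049,0,0,0,0,0.07],
  [-0.0006,-0.0039,0,0,0,0,0.07],
  [-0.0005,-0.003,0,0,0,0,0.07],
])

```text
time: 3.25
tcp_pos: [0.4358, -0.0393, 0.0205]
tool_rot: [-3.141, 0.357, 1.416]
ft_force: [1.6, 14.0, 3.0]
gripper_width: 0.0704
grip_force: 5.5
```

Request:
step_arm([
  [-0.0005,-0.003,0,0,0,0,0.07],
  [-0.0003,-0.002,0,0,0,0,0.07],
  [0,0,0,0,0,0,0.07],
])

```text
time: 3.5
tcp_pos: [0.437, -0.0402, 0.02]
tool_rot: [3.137, 0.349, 1.411]
ft_force: [1.7, 20.7, 4.4]
gripper_width: 0.07
grip_force: 9.0
```

Request:
step_arm([
  [0.0016,0.0099,0,0,0,0,0.07],
  [0.0008,0.0049,0,-0.102,0.0165,0,0.07],
  [0,0,0,-0.102,0.0165,0,0.07],
  [0,0,-0.002,-0.102,0.0165,0,0.07],
  [0,0,-0.003,0,0,0,0.07],
  [-0.0008,-0.0049,0,0,0,0,0.07],
  [-0.0008,-0.0049,0,0,0,0,0.07],
  [0,0,0,0,0,0,0.07],
])

```text
time: 4.17
tcp_pos: [0.4342, -0.0417, 0.0161]
tool_rot: [-3.136, 0.669, 1.417]
ft_force: [-0.2, 0.2, -0.6]
gripper_width: 0.0707
grip_force: 0.2
```

```bash
python3 -c "
from h import *
st()"
```

```text
{'time': 4.167, 'joints': [0.25, 0.5, 2.0, -0.704, 1.071, 0.89], 'tcp_pos': [0.434, -0.042, 0.016], 'tool_rot': [-3.136, 0.669, 1.417], 'ft_force': [-0.203, 0.226, -0.57]}
z_t [-0.1   -0.612 -0.784] y_t [ 0.988 -0.157 -0.004]
tcp rack frame -0.1553 -0.128 0.0161
tip rack frame -0.1503 -0.128 0.0099
```

```bash
cat > path.py <<'E'
import numpy as np
pts=np.array([(35,0),(-35,0),(75,25),(75,34),(-75,34)])*1e-3
def P(phi):
    c,s=np.cos(phi),np.sin(phi);r=lambda q:np.c_[q[:,0]*c+q[:,1]*s,-q[:,0]*s+q[:,1]*c]
    w=r(pts);z0=-w[:,1].min();w[:,1]+=z0;x0=-(w[:,0]-.2126*w[:,1]).max()
    return r(np.array([(-.075,.025)]))[0]+[x0,z0]
def tcp(phi,be):
    g=max(phi,be);C=P(phi)+.010*np.array([np.cos(g),-np.sin(g)])
    return C-.008*np.array([np.cos(be),-np.sin(be)])-.008*np.array([np.sin(be),np.cos(be)])
if __name__=='__main__':
    pv=tcp(0,np.radians(52));pb=52
    print('start',pv)
    for d in range(4,80,4):
        be=max(52,min(d-6,66)) ;t=tcp(np.radians(d),np.radians(be));m=t-pv
        print(d,be,'tcp',t.round(4),'world step',np.round([m[0]*-.16,m[0]*-.987,m[1]],4),'turn',np.round(np.radians(be-pb)*np.array([.987,-.16]),4));pv=t;pb=be
E
python3 path.py
```

```text
start [-0.14975776  0.01849869]
4 52 tcp [-0.15    0.0261] world step [0.     0.0002 0.0076] turn [ 0. -0.]
8 52 tcp [-0.1495  0.0336] world step [-0.0001 -0.0005  0.0075] turn [ 0. -0.]
12 52 tcp [-0.1484  0.0408] world step [-0.0002 -0.0012  0.0073] turn [ 0. -0.]
16 52 tcp [-0.1471  0.0479] world step [-0.0002 -0.0012  0.007 ] turn [ 0. -0.]
20 52 tcp [-0.1452  0.0546] world step [-0.0003 -0.0019  0.0068] turn [ 0. -0.]
24 52 tcp [-0.1426  0.0611] world step [-0.0004 -0.0026  0.0065] turn [ 0. -0.]
28 52 tcp [-0.1394  0.0672] world step [-0.0005 -0.0032  0.0061] turn [ 0. -0.]
32 52 tcp [-0.1354  0.073 ] world step [-0.0006 -0.0039  0.0058] turn [ 0. -0.]
36 52 tcp [-0.1302  0.0817] world step [-0.0008 -0.0052  0.0087] turn [ 0. -0.]
40 52 tcp [-0.1243  0.0899] world step [-0.0009 -0.0058  0.0083] turn [ 0. -0.]
44 52 tcp [-0.1178  0.0977] world step [-0.001  -0.0064  0.0078] turn [ 0. -0.]
48 52 tcp [-0.1109  0.105 ] world step [-0.0011 -0.0069  0.0073] turn [ 0. -0.]
52 52 tcp [-0.1033  0.1117] world step [-0.0012 -0.0074  0.0067] turn [ 0. -0.]
56 52 tcp [-0.0959  0.1174] world step [-0.0012 -0.0073  0.0057] turn [ 0. -0.]
60 54 tcp [-0.088  0.123] world step [-0.0013 -0.0078  0.0056] turn [ 0.0345 -0.0056]
64 58 tcp [-0.0796  0.1284] world step [-0.0013 -0.0083  0.0054] turn [ 0.0689 -0.0112]
68 62 tcp [-0.0709  0.1331] world step [-0.0014 -0.0086  0.0047] turn [ 0.0689 -0.0112]
72 66 tcp [-0.0618  0.1372] world step [-0.0015 -0.009   0.0041] turn [ 0.0689 -0.0112]
76 66 tcp [-0.0527  0.1399] world step [-0.0015 -0.009   0.0027] turn [ 0. -0.]
```

Request:
step_arm([
  [-0.0004,-0.0025,0,0,0,0,0.07],
  [0,0,0.005,0,0,0,0.07],
  [0,0,0.0076,0,0,0,0.07],
  [-0.0001,-0.0005,0.0075,0,0,0,0.07],
  [-0.0002,-0.0012,0.0073,0,0,0,0.07],
  [0,0,0,0,0,0,0.07],
])

```text
time: 4.67
tcp_pos: [0.4345, -0.0446, 0.0448]
tool_rot: [-3.139, 0.67, 1.416]
ft_force: [-0.6, 0.2, -2.7]
gripper_width: 0.0703
grip_force: 0.8
```

```bash
python3 -c "
from h import *
st()
f=grab('scene','s2')
a=cv2.imread('pics/s2.png')[130:280,150:355]
cv2.imwrite('pics/v2.png',cv2.resize(a,(800,585)))"
```

```text
{'time': 4.667, 'joints': [0.246, 0.452, 1.979, -0.687, 1.121, 0.84], 'tcp_pos': [0.434, -0.045, 0.045], 'tool_rot': [-3.139, 0.67, 1.416], 'ft_force': [-0.625, 0.225, -2.726]}
z_t [-0.098 -0.613 -0.784] y_t [ 0.988 -0.156 -0.002]
tcp rack frame -0.1524 -0.1273 0.0448
tip rack frame -0.1475 -0.1273 0.0385
```

View pics/v2.png

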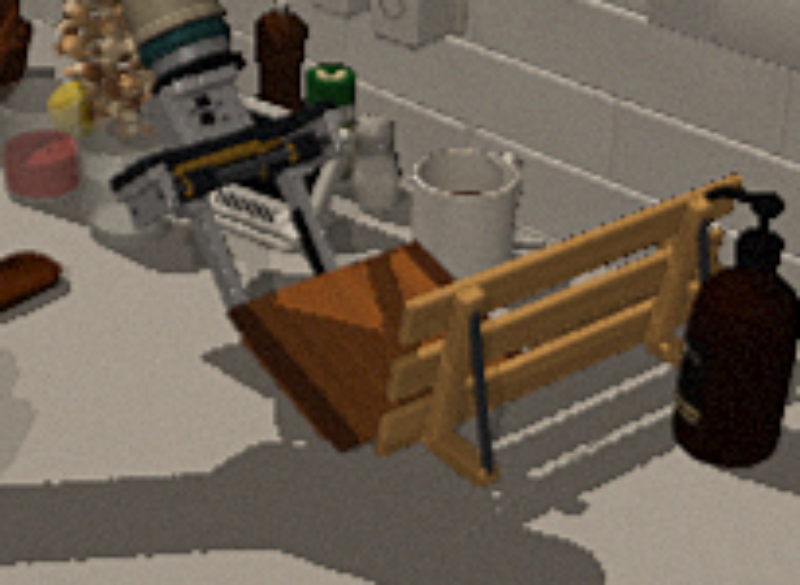

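The board's near edge is up on both fingers, and its far edge is at the slats. I continue the arc.

Request:
step_arm([
  [-0.0002,-0.0012,0.007,0,0,0,0.07],
  [-0.0003,-0.0019,0.0068,0,0,0,0.07],
  [-0.0005,-0.0031,0.0065,0,0,0,0.07],
  [-0.0006,-0.0036,0.0061,0,0,0,0.07],
  [-0.0007,-0.0044,0.0058,0,0,0,0.07],
  [-0.0008,-0.0052,0.0087,0,0,0,0.07],
  [-0.0009,-0.0058,0.0083,0,0,0,0.07],
])

```text
time: 5.3
tcp_pos: [0.4302, -0.0698, 0.093]
tool_rot: [-3.136, 0.67, 1.419]
ft_force: [0.6, 1.3, -2.7]
gripper_width: 0.0696
grip_force: 1.0
```

Request:
step_arm([
  [-0.001,-0.0064,0.0078,0,0,0,0.07],
  [-0.0011,-0.0069,0.0073,0,0,0,0.07],
  [-0.0012,-0.0074,0.0067,0,0,0,0.07],
  [-0.0012,-0.0073,0.0057,0,0,0,0.07],
  [0,0,0,0,0,0,0.07],
])

```text
time: 5.72
tcp_pos: [0.4254, -0.0989, 0.1211]
tool_rot: [-3.138, 0.671, 1.416]
ft_force: [0.4, 2.2, -0.2]
gripper_width: 0.0701
grip_force: 0.8
```

```bash
python3 -c "
from h import *
st()
f=grab('scene','s3');grab('top','t3')
a=cv2.imread('pics/s3.png')[130:280,150:355];b=cv2.imread('pics/t3.png')[110:280,200:380]
cv2.imwrite('pics/v3.png',np.hstack([cv2.resize(a,(450,329)),cv2.resize(b,(348,329))]))"
```

```text
{'time': 5.717, 'joints': [0.141, 0.311, 1.954, -0.69, 1.204, 0.661], 'tcp_pos': [0.425, -0.099, 0.121], 'tool_rot': [-3.138, 0.671, 1.416], 'ft_force': [0.419, 2.182, -0.157]}
z_t [-0.099 -0.614 -0.783] y_t [ 0.988 -0.156 -0.003]
tcp rack frame -0.0974 -0.1276 0.1211
tip rack frame -0.0925 -0.1276 0.1148
```

View pics/v3.png

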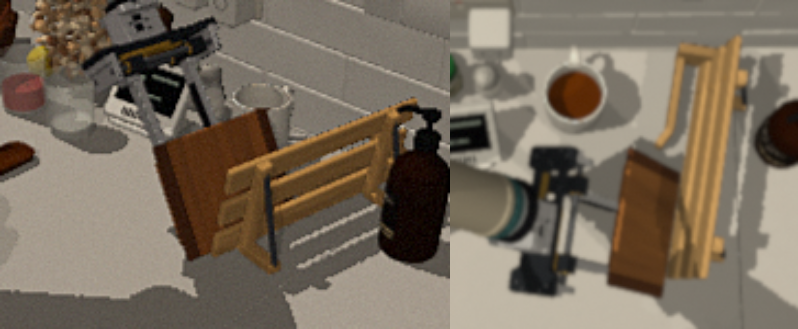

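The board stands at about 60° on its edge at the foot of the slats. I continue.

Request:
step_arm([
  [-0.0013,-0.0078,0.0056,0.0345,-0.0056,0,0.07],
  [-0.0013,-0.0083,0.0054,0.0689,-0.0112,0,0.07],
  [-0.0014,-0.0086,0.0047,0.0689,-0.0112,0,0.07],
  [-0.0015,-0.009,0.004,0.0689,-0.0112,0,0.07],
  [-0.0012,-0.0075,0.0025,0,0,0,0.07],
  [0,0,0,0,0,0,0.07],
])

```text
time: 6.32
tcp_pos: [0.4187, -0.1404, 0.1427]
tool_rot: [-3.14, 0.428, 1.413]
ft_force: [0.2, 2.7, 0.4]
gripper_width: 0.07
grip_force: 0.8
```

Request:
step_arm([
  [-0.0007,-0.0045,0.001,0,0,0,0.07],
  [-0.0005,-0.003,0,0,0,0,0.07],
  [0,0,0,0,0,0,0.07],
])

```text
time: 6.57
tcp_pos: [0.4176, -0.1457, 0.1421]
tool_rot: [-3.137, 0.427, 1.419]
ft_force: [0.6, 0.9, 0.5]
gripper_width: 0.0697
grip_force: 0.3
```

```bash
python3 -c "
from h import *
st()"
```

```text
{'time': 6.567, 'joints': [-0.134, 0.171, 1.937, -0.483, 1.099, 0.256], 'tcp_pos': [0.418, -0.146, 0.142], 'tool_rot': [-3.137, 0.427, 1.419], 'ft_force': [0.561, 0.934, 0.518]}
z_t [-0.067 -0.408 -0.91 ] y_t [ 0.988 -0.153 -0.005]
tcp rack frame -0.05 -0.1279 0.1421
tip rack frame -0.0467 -0.1279 0.1348
```

Request:
step_arm([
  [-0.0005,-0.003,0,0,0,0,0.07],
  [-0.0005,-0.003,0,0,0,0,0.07],
  [0,0,0,0,0,0,0.07],
])

```text
time: 6.82
tcp_pos: [0.4168, -0.1521, 0.1425]
tool_rot: [-3.138, 0.426, 1.418]
ft_force: [-0.3, 0.3, -0.5]
gripper_width: 0.0696
grip_force: 0.2
```

Request:
step_arm([
  [-0.0005,-0.003,0,0,0,0,0.07],
  [0,0,0,0,0,0,0.07],
])

```text
time: 6.98
tcp_pos: [0.4163, -0.1553, 0.1427]
tool_rot: [-3.139, 0.426, 1.418]
ft_force: [0.1, 0.1, -0.5]
gripper_width: 0.0698
grip_force: 0.2
```

```bash
python3 -c "
from h import *
st()
f=grab('scene','s4');grab('top','t4')
a=cv2.imread('pics/s4.png')[130:280,150:355];b=cv2.imread('pics/t4.png')[110:280,200:380]
cv2.imwrite('pics/v4.png',np.hstack([cv2.resize(a,(450,329)),cv2.resize(b,(348,329))]))"
```

```text
{'time': 6.983, 'joints': [-0.156, 0.167, 1.939, -0.485, 1.089, 0.238], 'tcp_pos': [0.416, -0.155, 0.143], 'tool_rot': [-3.139, 0.426, 1.418], 'ft_force': [0.14, 0.119, -0.502]}
z_t [-0.066 -0.408 -0.911] y_t [ 0.988 -0.154 -0.003]
tcp rack frame -0.0403 -0.1276 0.1427
tip rack frame -0.0369 -0.1276 0.1355
```

View pics/v4.png

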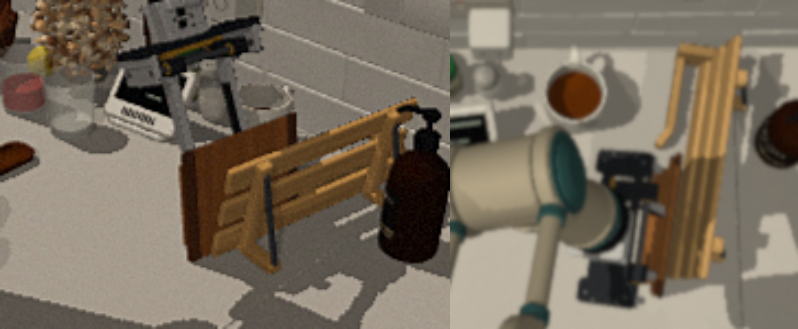

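The board is nearly upright just before the slats. I keep pushing gently until it leans.

Request:
step_arm([
  [-0.0005,-0.003,0,0,0,0,0.07],
  [-0.0005,-0.003,0,0,0,0,0.07],
  [-0.0005,-0.003,0,0,0,0,0.07],
  [0,0,0,0,0,0,0.07],
])

```text
time: 7.42
tcp_pos: [0.4148, -0.1647, 0.143]
tool_rot: [-3.139, 0.426, 1.417]
ft_force: [-0.1, 0.2, 0.1]
gripper_width: 0.07
grip_force: 0.3
```

Request:
step_arm([
  [-0.0005,-0.003,0,0,0,0,0.07],
  [-0.0005,-0.003,0,0,0,0,0.07],
  [-0.0005,-0.003,0,0,0,0,0.07],
  [0,0,0,0,0,0,0.07],
])

```text
time: 7.75
tcp_pos: [0.4133, -0.1736, 0.1429]
tool_rot: [-3.139, 0.426, 1.417]
ft_force: [-0.7, -0.1, 0.1]
gripper_width: 0.0699
grip_force: 0.2
```

Request:
step_arm([
  [-0.0007,-0.004,0,0,0,0,0.07],
  [-0.0007,-0.004,0,0,0,0,0.07],
  [-0.0007,-0.004,0,0,0,0,0.07],
  [-0.0005,-0.003,0,0,0,0,0.07],
  [0,0,0,0,0,0,0.07],
])

```text
time: 8.17
tcp_pos: [0.4106, -0.1887, 0.1429]
tool_rot: [-3.139, 0.426, 1.417]
ft_force: [0.0, -0.2, -0.5]
gripper_width: 0.0697
grip_force: 0.0
```

Request:
step_arm([
  [-0.0005,-0.003,0,0,0,0,0.07],
  [-0.0005,-0.003,0,0,0,0,0.07],
  [0,0,0,0,0,0,0.07],
])

```text
time: 8.42
tcp_pos: [0.4097, -0.1945, 0.1429]
tool_rot: [-3.139, 0.426, 1.417]
ft_force: [-0.3, -0.7, -0.2]
gripper_width: 0.0703
grip_force: 0.0
```

```bash
python3 -c "
from h import *
st()"
```

```text
{'time': 8.417, 'joints': [-0.248, 0.16, 1.948, -0.494, 1.05, 0.16], 'tcp_pos': [0.41, -0.194, 0.143], 'tool_rot': [-3.139, 0.426, 1.417], 'ft_force': [-0.264, -0.682, -0.191]}
z_t [-0.066 -0.408 -0.911] y_t [ 0.988 -0.154 -0.002]
tcp rack frame -0.0005 -0.1278 0.1429
tip rack frame 0.0028 -0.1278 0.1356
```

Request:
step_arm([
  [-0.0005,-0.003,0,0,0,0,0.07],
  [-0.0005,-0.003,0,0,0,0,0.07],
  [0,0,0,0,0,0,0.07],
])

```text
time: 8.67
tcp_pos: [0.409, -0.1989, 0.1425]
tool_rot: [-3.14, 0.422, 1.415]
ft_force: [0.6, 6.0, 1.9]
gripper_width: 0.07
grip_force: 3.0
```

Request:
step_arm([
  [-0.0003,-0.002,0,0,0,0,0.07],
  [-0.0003,-0.002,0,0,0,0,0.07],
  [0,0,0,0,0,0,0.07],
])

```text
time: 8.92
tcp_pos: [0.409, -0.1998, 0.1423]
tool_rot: [3.141, 0.416, 1.411]
ft_force: [1.4, 18.4, 9.0]
gripper_width: 0.0702
grip_force: 10.0
```

```bash
python3 -c "
from h import *
st()
f=grab('scene','s5');grab('top','t5')
a=cv2.imread('pics/s5.png')[130:280,150:355];b=cv2.imread('pics/t5.png')[110:280,200:380]
cv2.imwrite('pics/v5.png',np.hstack([cv2.resize(a,(450,329)),cv2.resize(b,(348,329))]))"
```

```text
{'time': 8.917, 'joints': [-0.269, 0.157, 1.948, -0.484, 1.042, 0.14], 'tcp_pos': [0.409, -0.2, 0.142], 'tool_rot': [3.141, 0.416, 1.411], 'ft_force': [1.363, 18.442, 9.006]}
z_t [-0.063 -0.399 -0.915] y_t [ 0.987 -0.159  0.001]
tcp rack frame 0.0048 -0.1277 0.1423
tip rack frame 0.008 -0.1277 0.135
```

View pics/v5.png

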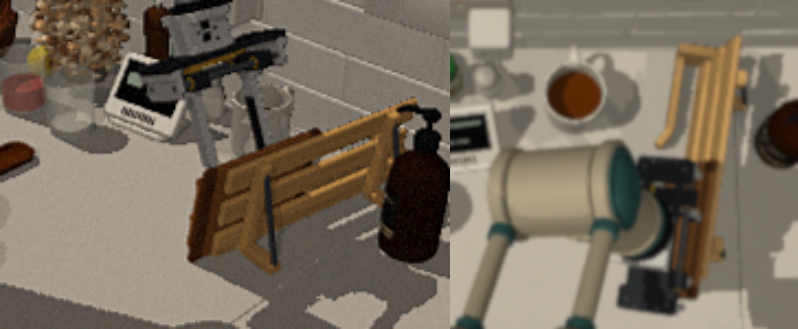

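The board now leans on the slats, with its near end overhanging the rack's open end slightly. Next I retract, close the fingers and go round to that near end.

Request:
step_arm([
  [0.004,0.0247,0.003,0,0,0,0.07],
  [0.004,0.0247,0.017,0,0,0,0.07],
  [-0.032,0.0052,0,0,0,0,0.0],
  [-0.032,0.0052,0,0,0,0,0.0],
  [-0.032,0.0052,0,0,0,0,0.0],
  [0,0,-0.03,0,0,0,0.0],
  [0,0,-0.03,0,0,0,0.0],
  [0,0,-0.03,0,0,0,0.0],
])

```text
time: 9.68
tcp_pos: [0.3207, -0.139, 0.0729]
tool_rot: [3.139, 0.425, 1.416]
ft_force: [1.2, -0.7, -0.1]
gripper_width: 0.0335
grip_force: 0.0
```

```bash
python3 -c "
from h import *
st();print(robot.get_state()['gripper_width'])
f=grab('top','t6');g=grab('scene','s6')
a=cv2.imread('pics/t6.png')[140:270,270:370];b=cv2.imread('pics/s6.png')[160:270,185:325]
cv2.imwrite('pics/v6.png',np.hstack([cv2.resize(a,(400,520)),cv2.resize(b,(400,520))]))
from pose import *
# board leaning: corner predictions for near-end top corner
from h import *
for off in (0,-.004):
  p=[.5358,-.2154,-1.731]
  for z,x in((.147,.031+off),(.0,off)):
    for y in(-.1907,):
      w=W(p,(x,y,z));print(off,(x,y,z),'top',proj(f,w).round(1),'scene',proj(g,w).round(1))"
```

```text
{'time': 9.683, 'joints': [-0.153, 0.13, 2.224, -0.57, 0.871, 0.392], 'tcp_pos': [0.321, -0.139, 0.073], 'tool_rot': [3.139, 0.425, 1.416], 'ft_force': [1.184, -0.665, -0.052]}
z_t [-0.061 -0.408 -0.911] y_t [ 0.988 -0.153  0.002]
tcp rack frame -0.0411 -0.2245 0.0729
tip rack frame -0.0378 -0.2245 0.0656
0.03352427473602738
0 (0.031, -0.1907, 0.147) top [330.2 266. ] scene [246.1 209.4]
0 (0, -0.1907, 0.0) top [311.1 265.2] scene [237.9 250.4]
-0.004 (0.027, -0.1907, 0.147) top [328.5 265.7] scene [245.1 208.7]
-0.004 (-0.004, -0.1907, 0.0) top [309.6 265. ] scene [237.  249.7]
```

The camera projections match the board's corners, so it is flush and its near end is at rack y ≈ -0.19. I move in behind the end and push.

Request:
step_arm([
  [0,0,0,0,0,0,0.0],
  [0,0,0,0,0,0,0.0],
  [0,0,0,0,0,0,0.0],
  [-0.0027,-0.0168,-0.0025,0,0,0,0.0],
  [-0.0027,-0.0168,-0.0025,0,0,0,0.0],
  [0.0079,-0.0013,0,0,0,0,0.0],
  [0.0079,-0.0013,0,0,0,0,0.0],
  [0,0,0,0,0,0,0.0],
])

```text
time: 10.45
tcp_pos: [0.3342, -0.1757, 0.0689]
tool_rot: [3.139, 0.426, 1.415]
ft_force: [-0.2, -0.4, -0.2]
gripper_width: 0.0005
grip_force: 0.0
```

```bash
python3 -c "
from h import *
st();print(robot.get_state()['gripper_width'])"
```

```text
{'time': 10.45, 'joints': [-0.25, 0.156, 2.205, -0.592, 0.828, 0.322], 'tcp_pos': [0.334, -0.176, 0.069], 'tool_rot': [3.139, 0.426, 1.415], 'ft_force': [-0.195, -0.371, -0.242]}
z_t [-0.061 -0.408 -0.911] y_t [ 0.988 -0.154  0.003]
tcp rack frame -0.007 -0.2054 0.0689
tip rack frame -0.0037 -0.2054 0.0616
0.000504345383734764
```

Request:
step_arm([
  [0.0079,-0.0013,0,0,0,0,0.0],
  [0.0079,-0.0013,0,0,0,0,0.0],
  [0.0079,-0.0013,0,0,0,0,0.0],
  [0.0079,-0.0013,0,0,0,0,0.0],
])

```text
time: 10.78
tcp_pos: [0.3581, -0.1795, 0.0675]
tool_rot: [-3.129, 0.427, 1.418]
ft_force: [-7.5, 4.0, 6.8]
gripper_width: 0.0006
grip_force: 4.3
```

Request:
step_arm([
  [0.0069,-0.0011,0,0,0,0,0.0],
  [0.0069,-0.0011,0,0,0,0,0.0],
  [0.0069,-0.0011,0,0,0,0,0.0],
  [0.0069,-0.0011,0,0,0,0,0.0],
])

```text
time: 11.12
tcp_pos: [0.3876, -0.1842, 0.0675]
tool_rot: [-3.132, 0.427, 1.419]
ft_force: [-5.3, 1.9, 3.4]
gripper_width: 0.0002
grip_force: 3.0
```

```bash
cat > pr.py <<'E'
from pose import *
st()
def pred(y):  # predicted pixels of near end, top and bottom back corners
    p=[.5358,-.2154,-1.731];f,g=grab('top','tx'),grab('scene','sx')
    for q in((.027,y,.147),(-.004,y,0)):print(q,proj(f,W(p,q)).round(1),proj(g,W(p,q)).round(1))
E
python3 -c "
from pr import *"
```

```text
{'time': 11.117, 'joints': [-0.236, 0.234, 2.096, -0.571, 0.87, 0.305], 'tcp_pos': [0.388, -0.184, 0.068], 'tool_rot': [-3.132, 0.427, 1.419], 'ft_force': [-5.276, 1.854, 3.354]}
z_t [-0.072 -0.408 -0.91 ] y_t [ 0.988 -0.155 -0.008]
tcp rack frame -0.0072 -0.1513 0.0675
tip rack frame -0.0038 -0.1514 0.0602
```

Request:
step_arm([
  [0.0079,-0.0013,0,0,0,0,0.0],
  [0.0079,-0.0013,0,0,0,0,0.0],
  [0.0079,-0.0013,0,0,0,0,0.0],
  [0.0079,-0.0013,0,0,0,0,0.0],
])

```text
time: 11.45
tcp_pos: [0.4192, -0.1894, 0.0675]
tool_rot: [-3.132, 0.427, 1.419]
ft_force: [-5.4, 1.6, 4.0]
gripper_width: 0.0005
grip_force: 3.0
```

Request:
step_arm([
  [0.0079,-0.0013,0,0,0,0,0.0],
  [0.0079,-0.0013,0,0,0,0,0.0],
  [0.0079,-0.0013,0,0,0,0,0.0],
  [0.0049,-0.0008,0,0,0,0,0.0],
])

```text
time: 11.78
tcp_pos: [0.4491, -0.1941, 0.0675]
tool_rot: [-3.135, 0.426, 1.418]
ft_force: [-4.1, 0.5, 2.2]
gripper_width: 0.0004
grip_force: 2.6
```

```bash
python3 -c "
from pr import *"
```

```text
{'time': 11.783, 'joints': [-0.226, 0.311, 1.971, -0.549, 0.912, 0.281], 'tcp_pos': [0.449, -0.194, 0.067], 'tool_rot': [-3.135, 0.426, 1.418], 'ft_force': [-4.137, 0.504, 2.165]}
z_t [-0.07  -0.407 -0.911] y_t [ 0.988 -0.155 -0.006]
tcp rack frame -0.0072 -0.089 0.0675
tip rack frame -0.0039 -0.089 0.0602
```

Request:
step_arm([
  [0.0069,-0.0011,0,0,0,0,0.0],
  [0.0069,-0.0011,0,0,0,0,0.0],
  [0.0069,-0.0011,0,0,0,0,0.0],
  [0.0069,-0.0011,0,0,0,0,0.0],
  [0.0049,-0.0008,0,0,0,0,0.0],
])

```text
time: 12.2
tcp_pos: [0.4835, -0.1997, 0.0675]
tool_rot: [-3.139, 0.425, 1.418]
ft_force: [-2.8, 1.2, -0.2]
gripper_width: 0.0006
grip_force: 1.8
```

Request:
step_arm([
  [0.003,-0.0005,0,0,0,0,0.0],
  [0.003,-0.0005,0,0,0,0,0.0],
  [0.003,-0.0005,0,0,0,0,0.0],
])

```text
time: 12.45
tcp_pos: [0.4914, -0.2013, 0.0676]
tool_rot: [-3.138, 0.425, 1.417]
ft_force: [-3.0, 1.3, -0.9]
gripper_width: 0.0002
grip_force: 1.9
```

Request:
step_arm([
  [0.002,-0.0003,0,0,0,0,0.0],
  [0.002,-0.0003,0,0,0,0,0.0],
  [0,0,0,0,0,0,0.0],
])

```text
time: 12.7
tcp_pos: [0.4952, -0.2019, 0.0676]
tool_rot: [-3.138, 0.426, 1.417]
ft_force: [-3.9, 1.8, -1.1]
gripper_width: 0.0002
grip_force: 2.1
```

```bash
python3 -c "
from pr import *"
```

```text
{'time': 12.7, 'joints': [-0.222, 0.366, 1.874, -0.533, 0.946, 0.259], 'tcp_pos': [0.495, -0.202, 0.068], 'tool_rot': [-3.138, 0.426, 1.417], 'ft_force': [-3.875, 1.807, -1.064]}
z_t [-0.067 -0.407 -0.911] y_t [ 0.988 -0.154 -0.003]
tcp rack frame -0.0068 -0.0423 0.0676
tip rack frame -0.0035 -0.0423 0.0603
```

Near the expected stop; continue until the force jumps.

Request:
step_arm([
  [0.002,-0.0003,0,0,0,0,0.0],
  [0.002,-0.0003,0,0,0,0,0.0],
  [0,0,0,0,0,0,0.0],
])

```text
time: 12.95
tcp_pos: [0.4952, -0.202, 0.0675]
tool_rot: [-3.13, 0.426, 1.417]
ft_force: [-9.8, 3.8, 3.9]
gripper_width: 0.0004
grip_force: 5.3
```

Request:
step_arm([
  [0.002,-0.0003,0,0,0,0,0.0],
  [0.001,-0.0002,0,0,0,0,0.0],
  [0,0,0,0,0,0,0.0],
])

```text
time: 13.2
tcp_pos: [0.4953, -0.202, 0.0675]
tool_rot: [-3.125, 0.426, 1.417]
ft_force: [-12.9, 6.1, 9.1]
gripper_width: 0.0005
grip_force: 7.8
```

Request:
step_arm([
  [0.003,-0.0005,0,0,0,0,0.0],
  [0,0,0,0,0,0,0.0],
])

```text
time: 13.37
tcp_pos: [0.4953, -0.202, 0.0674]
tool_rot: [-3.119, 0.427, 1.417]
ft_force: [-17.7, 9.4, 13.6]
gripper_width: 0.0004
grip_force: 10.4
```

Request:
step_arm([
  [-0.01,0.0016,0,0,0,0,0.0],
  [-0.02,0.003,0,0,0,0,0.0],
  [-0.02,0.005,0.01,0,0,0,0.0],
  [-0.02,0.03,0.03,0,0,0,0.0],
  [-0.02,0.035,0.035,0,0,0,0.0],
  [-0.02,0.035,0.035,0,0,0,0.0],
  [-0.03,0.035,0.035,0,0,0,0.0],
  [-0.03,0.035,0.02,0,0,0,0.0],
])

```text
time: 14.03
tcp_pos: [0.363, -0.058, 0.2041]
tool_rot: [3.134, 0.425, 1.414]
ft_force: [-0.2, 1.0, 0.6]
gripper_width: 0.0001
grip_force: 0.0
```

```bash
python3 -c "
from pr import *
pred(-.03)
a=cv2.imread('pics/tx.png')[120:270,225:365];b=cv2.imread('pics/sx.png')[160:270,185:355]
cv2.imwrite('pics/v7.png',np.hstack([cv2.resize(a,(373,400),interpolation=cv2.INTER_CUBIC),cv2.resize(b,(425,400),interpolation=cv2.INTER_CUBIC)]))"
```

```text
{'time': 14.033, 'joints': [0.074, 0.036, 1.918, -0.43, 1.307, 0.368], 'tcp_pos': [0.363, -0.058, 0.204], 'tool_rot': [3.134, 0.425, 1.414], 'ft_force': [-0.185, 0.967, 0.574]}
z_t [-0.056 -0.408 -0.911] y_t [ 0.988 -0.153  0.007]
tcp rack frame -0.1278 -0.1957 0.2041
tip rack frame -0.1245 -0.1956 0.1969
(0.027, -0.03, 0.147) [337.1 200.2] [291.6 190.1]
(-0.004, -0.03, 0) [317.6 206.8] [280.8 229.7]
```

View pics/v7.png

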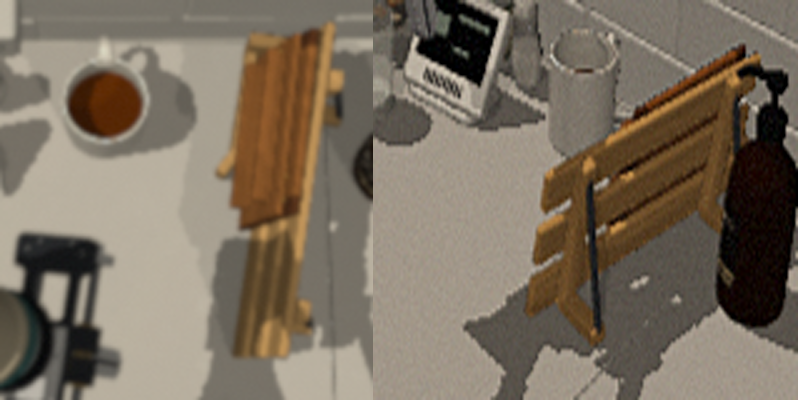

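```bash
python3 -c "
from pose import *
p=[.5358,-.2154,-1.731]
f,g=load('tx'),load('sx')
for z in(.147,.157):
  for x in (.027,.018):
    w=W(p,(x+(z-.147)*.2,.15,z));a=proj(f,w);b=proj(g,w);print(x,z,((a-[225,120])*2.666).round(0),((b-[185,160])*[2.5,3.636]+[373,0]).round(0))
"
```

```text
0.027 0.147 [323.  28.] [752.  44.]
0.018 0.147 [314.  26.] [746.  40.]
0.027 0.157 [327.  25.] [754.  34.]
0.018 0.157 [318.  23.] [748.  30.]
```

The board's near and far ends match the predicted home pose in both views. It stands level and flush, its end is against the block, and the other things are unmoved.

```bash
python3 -c "
from plant import robot
print(robot.sign_off())"
```

```text
the job is handed in; nothing more can be done
None
```

The bread board stands on its long edge, leaning flat on the slats behind the rail with its end home against the end block. It took about 14 s, I saw nothing else moved in the pictures, and the job is handed in.

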